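# Deal shortbread onto three serving trays

### The job

Deal the plain shortbread biscuits onto the three wooden trays, one to each tray in turn, in one flat pile in the middle of each tray, squared up with the tray, until the trays hold equal numbers and too few are left for another full round; only then pile those that are left over, the same way, in the middle of the blue tray. Finish each of the three wooden-tray piles with one chocolate bar laid squarely on top, and leave the rolls and the ring cutter where they stand.

Things in the scene. Friction and masses are not known exactly. Their poses are not given: they have to be found in the camera images.
- tray_a_floor (a point): centre of the floor of one of three wooden serving trays, fixed, all alike: 130 x 100 mm outside (inside 122 x 92 mm), rim 9 mm high, floor 4 mm above the table, a pale paper mark in the middle of the floor. x runs along the tray's long side, y along its short side, z up
- tray_b_floor (a point): centre of the floor of one of three wooden serving trays, fixed, all alike: 130 x 100 mm outside (inside 122 x 92 mm), rim 9 mm high, floor 4 mm above the table, a pale paper mark in the middle of the floor. x runs along the tray's long side, y along its short side, z up
- tray_c_floor (a point): centre of the floor of one of three wooden serving trays, fixed, all alike: 130 x 100 mm outside (inside 122 x 92 mm), rim 9 mm high, floor 4 mm above the table, a pale paper mark in the middle of the floor. x runs along the tray's long side, y along its short side, z up
- tray_blue_floor (a point): centre of the floor of the blue sample tray, fixed, of the same shape, size and axes as the wooden trays
- biscuit_1_c (a point): centre (half-way up) of a plain golden shortbread biscuit, a rigid bar 76 mm long (its x) x 38 mm wide (y) x 18 mm thick (z), 40 g, lying flat. 5 to 7 of the seven are present; an absent one has no pose from the start
- biscuit_2_c (a point): centre (half-way up) of a plain golden shortbread biscuit, a rigid bar 76 mm long (its x) x 38 mm wide (y) x 18 mm thick (z), 40 g, lying flat. 5 to 7 of the seven are present; an absent one has no pose from the start
- biscuit_3_c (a point): centre (half-way up) of a plain golden shortbread biscuit, a rigid bar 76 mm long (its x) x 38 mm wide (y) x 18 mm thick (z), 40 g, lying flat. 5 to 7 of the seven are present; an absent one has no pose from the start
- biscuit_4_c (a point): centre (half-way up) of a plain golden shortbread biscuit, a rigid bar 76 mm long (its x) x 38 mm wide (y) x 18 mm thick (z), 40 g, lying flat. 5 to 7 of the seven are present; an absent one has no pose from the start
- biscuit_5_c (a point): centre (half-way up) of a plain golden shortbread biscuit, a rigid bar 76 mm long (its x) x 38 mm wide (y) x 18 mm thick (z), 40 g, lying flat. 5 to 7 of the seven are present; an absent one has no pose from the start
- biscuit_6_c (a point): centre (half-way up) of a plain golden shortbread biscuit, a rigid bar 76 mm long (its x) x 38 mm wide (y) x 18 mm thick (z), 40 g, lying flat. 5 to 7 of the seven are present; an absent one has no pose from the start
- biscuit_7_c (a point): centre (half-way up) of a plain golden shortbread biscuit, a rigid bar 76 mm long (its x) x 38 mm wide (y) x 18 mm thick (z), 40 g, lying flat. 5 to 7 of the seven are present; an absent one has no pose from the start
- choc_1_c (a point): centre (half-way up) of a dark chocolate-coated bar with pale stripes, rigid, 76 mm long (x) x 38 mm wide (y) x 18 mm thick (z), 45 g, lying flat; all three are present
- choc_2_c (a point): centre (half-way up) of a dark chocolate-coated bar with pale stripes, rigid, 76 mm long (x) x 38 mm wide (y) x 18 mm thick (z), 45 g, lying flat; all three are present
- choc_3_c (a point): centre (half-way up) of a dark chocolate-coated bar with pale stripes, rigid, 76 mm long (x) x 38 mm wide (y) x 18 mm thick (z), 45 g, lying flat; all three are present
- label_roll: bystander, loose: white roll of stickers, 69 mm across, 40 mm high; origin under its centre
- tape_roll: bystander, loose: brown tape roll, 92 mm across, 48 mm high; origin under its centre
- cutter_big: bystander, loose: steel ring cutter, 70 mm across, 34 mm high; origin under its centre
- bag_sealer: obstacle, fixed: a bag sealing machine behind the left end of the biscuits, 120 mm deep (x) x 328 mm wide (y), its raised arm up to 150 mm high; origin under its middle; pass above or in front of it

How it is judged:
On the way:
1. the first round is dealt: one biscuit lies flat and square in the middle of each wooden tray, none has a second one, and no biscuit is on the blue tray yet (((horizontal distance between biscuit_1_c and tray_a_floor below 0.012 m and angle between the x axis of biscuit_1_c and the x axis of tray_a_floor, either way round below 0.2 rad) or (horizontal distance between biscuit_2_c and tray_a_floor below 0.012 m and angle between the x axis of biscuit_2_c and the x axis of tray_a_floor, either way round below 0.2 rad) or (horizontal distance between biscuit_3_c and tray_a_floor below 0.012 m and angle between the x axis of biscuit_3_c and the x axis of tray_a_floor, either way round below 0.2 rad) or (horizontal distance between biscuit_4_c and tray_a_floor below 0.012 m and angle between the x axis of biscuit_4_c and the x axis of tray_a_floor, either way round below 0.2 rad) or (horizontal distance between biscuit_5_c and tray_a_floor below 0.012 m and angle between the x axis of biscuit_5_c and the x axis of tray_a_floor, either way round below 0.2 rad) or (horizontal distance between biscuit_6_c and tray_a_floor below 0.012 m and angle between the x axis of biscuit_6_c and the x axis of tray_a_floor, either way round below 0.2 rad) or (horizontal distance between biscuit_7_c and tray_a_floor below 0.012 m and angle between the x axis of biscuit_7_c and the x axis of tray_a_floor, either way round below 0.2 rad)) and ((horizontal distance between biscuit_1_c and tray_b_floor below 0.012 m and angle between the x axis of biscuit_1_c and the x axis of tray_b_floor, either way round below 0.2 rad) or (horizontal distance between biscuit_2_c and tray_b_floor below 0.012 m and angle between the x axis of biscuit_2_c and the x axis of tray_b_floor, either way round below 0.2 rad) or (horizontal distance between biscuit_3_c and tray_b_floor below 0.012 m and angle between the x axis of biscuit_3_c and the x axis of tray_b_floor, either way round below 0.2 rad) or (horizontal distance between biscuit_4_c and tray_b_floor below 0.012 m and angle between the x axis of biscuit_4_c and the x axis of tray_b_floor, either way round below 0.2 rad) or (horizontal distance between biscuit_5_c and tray_b_floor below 0.012 m and angle between the x axis of biscuit_5_c and the x axis of tray_b_floor, either way round below 0.2 rad) or (horizontal distance between biscuit_6_c and tray_b_floor below 0.012 m and angle between the x axis of biscuit_6_c and the x axis of tray_b_floor, either way round below 0.2 rad) or (horizontal distance between biscuit_7_c and tray_b_floor below 0.012 m and angle between the x axis of biscuit_7_c and the x axis of tray_b_floor, either way round below 0.2 rad)) and ((horizontal distance between biscuit_1_c and tray_c_floor below 0.012 m and angle between the x axis of biscuit_1_c and the x axis of tray_c_floor, either way round below 0.2 rad) or (horizontal distance between biscuit_2_c and tray_c_floor below 0.012 m and angle between the x axis of biscuit_2_c and the x axis of tray_c_floor, either way round below 0.2 rad) or (horizontal distance between biscuit_3_c and tray_c_floor below 0.012 m and angle between the x axis of biscuit_3_c and the x axis of tray_c_floor, either way round below 0.2 rad) or (horizontal distance between biscuit_4_c and tray_c_floor below 0.012 m and angle between the x axis of biscuit_4_c and the x axis of tray_c_floor, either way round below 0.2 rad) or (horizontal distance between biscuit_5_c and tray_c_floor below 0.012 m and angle between the x axis of biscuit_5_c and the x axis of tray_c_floor, either way round below 0.2 rad) or (horizontal distance between biscuit_6_c and tray_c_floor below 0.012 m and angle between the x axis of biscuit_6_c and the x axis of tray_c_floor, either way round below 0.2 rad) or (horizontal distance between biscuit_7_c and tray_c_floor below 0.012 m and angle between the x axis of biscuit_7_c and the x axis of tray_c_floor, either way round below 0.2 rad)) and height (world z) of each of biscuit_1_c, biscuit_2_c, biscuit_3_c, biscuit_4_c, biscuit_5_c, biscuit_6_c, biscuit_7_c below 0.025 m and horizontal distance between each of biscuit_1_c, biscuit_2_c, biscuit_3_c, biscuit_4_c, biscuit_5_c, biscuit_6_c, biscuit_7_c and tray_blue_floor above 0.045 m), for 0.2 s.
At the end, for the whole second after the job is handed in: Every bar lies flat, at rest, centre within 12 mm of its tray's centre, long sides within 0.2 rad. Wooden trays: equal numbers of biscuits (1 or 2), one chocolate bar on top. Blue tray: the 1 or 2 biscuits left over, if any, in one pile (((horizontal distance between biscuit_1_c and tray_a_floor below 0.012 m and angle between the x axis of biscuit_1_c and the x axis of tray_a_floor, either way round below 0.2 rad) or (horizontal distance between biscuit_1_c and tray_b_floor below 0.012 m and angle between the x axis of biscuit_1_c and the x axis of tray_b_floor, either way round below 0.2 rad) or (horizontal distance between biscuit_1_c and tray_c_floor below 0.012 m and angle between the x axis of biscuit_1_c and the x axis of tray_c_floor, either way round below 0.2 rad) or (horizontal distance between biscuit_1_c and tray_blue_floor below 0.012 m and angle between the x axis of biscuit_1_c and the x axis of tray_blue_floor, either way round below 0.2 rad)) and ((horizontal distance between biscuit_2_c and tray_a_floor below 0.012 m and angle between the x axis of biscuit_2_c and the x axis of tray_a_floor, either way round below 0.2 rad) or (horizontal distance between biscuit_2_c and tray_b_floor below 0.012 m and angle between the x axis of biscuit_2_c and the x axis of tray_b_floor, either way round below 0.2 rad) or (horizontal distance between biscuit_2_c and tray_c_floor below 0.012 m and angle between the x axis of biscuit_2_c and the x axis of tray_c_floor, either way round below 0.2 rad) or (horizontal distance between biscuit_2_c and tray_blue_floor below 0.012 m and angle between the x axis of biscuit_2_c and the x axis of tray_blue_floor, either way round below 0.2 rad)) and ((horizontal distance between biscuit_3_c and tray_a_floor below 0.012 m and angle between the x axis of biscuit_3_c and the x axis of tray_a_floor, either way round below 0.2 rad) or (horizontal distance between biscuit_3_c and tray_b_floor below 0.012 m and angle between the x axis of biscuit_3_c and the x axis of tray_b_floor, either way round below 0.2 rad) or (horizontal distance between biscuit_3_c and tray_c_floor below 0.012 m and angle between the x axis of biscuit_3_c and the x axis of tray_c_floor, either way round below 0.2 rad) or (horizontal distance between biscuit_3_c and tray_blue_floor below 0.012 m and angle between the x axis of biscuit_3_c and the x axis of tray_blue_floor, either way round below 0.2 rad)) and ((horizontal distance between biscuit_4_c and tray_a_floor below 0.012 m and angle between the x axis of biscuit_4_c and the x axis of tray_a_floor, either way round below 0.2 rad) or (horizontal distance between biscuit_4_c and tray_b_floor below 0.012 m and angle between the x axis of biscuit_4_c and the x axis of tray_b_floor, either way round below 0.2 rad) or (horizontal distance between biscuit_4_c and tray_c_floor below 0.012 m and angle between the x axis of biscuit_4_c and the x axis of tray_c_floor, either way round below 0.2 rad) or (horizontal distance between biscuit_4_c and tray_blue_floor below 0.012 m and angle between the x axis of biscuit_4_c and the x axis of tray_blue_floor, either way round below 0.2 rad)) and ((horizontal distance between biscuit_5_c and tray_a_floor below 0.012 m and angle between the x axis of biscuit_5_c and the x axis of tray_a_floor, either way round below 0.2 rad) or (horizontal distance between biscuit_5_c and tray_b_floor below 0.012 m and angle between the x axis of biscuit_5_c and the x axis of tray_b_floor, either way round below 0.2 rad) or (horizontal distance between biscuit_5_c and tray_c_floor below 0.012 m and angle between the x axis of biscuit_5_c and the x axis of tray_c_floor, either way round below 0.2 rad) or (horizontal distance between biscuit_5_c and tray_blue_floor below 0.012 m and angle between the x axis of biscuit_5_c and the x axis of tray_blue_floor, either way round below 0.2 rad)) and ((horizontal distance between biscuit_6_c and tray_a_floor below 0.012 m and angle between the x axis of biscuit_6_c and the x axis of tray_a_floor, either way round below 0.2 rad) or (horizontal distance between biscuit_6_c and tray_b_floor below 0.012 m and angle between the x axis of biscuit_6_c and the x axis of tray_b_floor, either way round below 0.2 rad) or (horizontal distance between biscuit_6_c and tray_c_floor below 0.012 m and angle between the x axis of biscuit_6_c and the x axis of tray_c_floor, either way round below 0.2 rad) or (horizontal distance between biscuit_6_c and tray_blue_floor below 0.012 m and angle between the x axis of biscuit_6_c and the x axis of tray_blue_floor, either way round below 0.2 rad)) and ((horizontal distance between biscuit_7_c and tray_a_floor below 0.012 m and angle between the x axis of biscuit_7_c and the x axis of tray_a_floor, either way round below 0.2 rad) or (horizontal distance between biscuit_7_c and tray_b_floor below 0.012 m and angle between the x axis of biscuit_7_c and the x axis of tray_b_floor, either way round below 0.2 rad) or (horizontal distance between biscuit_7_c and tray_c_floor below 0.012 m and angle between the x axis of biscuit_7_c and the x axis of tray_c_floor, either way round below 0.2 rad) or (horizontal distance between biscuit_7_c and tray_blue_floor below 0.012 m and angle between the x axis of biscuit_7_c and the x axis of tray_blue_floor, either way round below 0.2 rad)) and ((horizontal distance between choc_1_c and tray_a_floor below 0.012 m and angle between the x axis of choc_1_c and the x axis of tray_a_floor, either way round below 0.2 rad) or (horizontal distance between choc_2_c and tray_a_floor below 0.012 m and angle between the x axis of choc_2_c and the x axis of tray_a_floor, either way round below 0.2 rad) or (horizontal distance between choc_3_c and tray_a_floor below 0.012 m and angle between the x axis of choc_3_c and the x axis of tray_a_floor, either way round below 0.2 rad)) and ((horizontal distance between choc_1_c and tray_b_floor below 0.012 m and angle between the x axis of choc_1_c and the x axis of tray_b_floor, either way round below 0.2 rad) or (horizontal distance between choc_2_c and tray_b_floor below 0.012 m and angle between the x axis of choc_2_c and the x axis of tray_b_floor, either way round below 0.2 rad) or (horizontal distance between choc_3_c and tray_b_floor below 0.012 m and angle between the x axis of choc_3_c and the x axis of tray_b_floor, either way round below 0.2 rad)) and ((horizontal distance between choc_1_c and tray_c_floor below 0.012 m and angle between the x axis of choc_1_c and the x axis of tray_c_floor, either way round below 0.2 rad) or (horizontal distance between choc_2_c and tray_c_floor below 0.012 m and angle between the x axis of choc_2_c and the x axis of tray_c_floor, either way round below 0.2 rad) or (horizontal distance between choc_3_c and tray_c_floor below 0.012 m and angle between the x axis of choc_3_c and the x axis of tray_c_floor, either way round below 0.2 rad)) and height (world z) of each of biscuit_1_c, biscuit_2_c, biscuit_3_c, biscuit_4_c, biscuit_5_c, biscuit_6_c, biscuit_7_c below 0.036 m and ((height (world z) of choc_1_c between 0.026 and 0.036 m and height (world z) of choc_2_c between 0.026 and 0.036 m and height (world z) of choc_3_c between 0.026 and 0.036 m) or (height (world z) of choc_1_c between 0.044 and 0.054 m and height (world z) of choc_2_c between 0.044 and 0.054 m and height (world z) of choc_3_c between 0.044 and 0.054 m)) and angle between each of biscuit_1_c, biscuit_2_c, biscuit_3_c, biscuit_4_c, biscuit_5_c, biscuit_6_c, biscuit_7_c, choc_1_c, choc_2_c, choc_3_c's own z axis and vertical below 0.12 rad and linear speed of each of biscuit_1, biscuit_2, biscuit_3, biscuit_4, biscuit_5, biscuit_6, biscuit_7, choc_1, choc_2, choc_3 below 0.02 m/s); the robot touches nothing.
It fails at once if a roll or the ring cutter is pushed more than 30 mm from its place (distance of any of label_roll, tape_roll, cutter_big from where it was at the start of the episode above 0.03 m).
Of biscuit_1, biscuit_2, biscuit_3, biscuit_4, biscuit_5, biscuit_6, biscuit_7 only 5 to 7 are there at a start; the rules pass over those that are not, and their reading is None.
At some moment in a run one of biscuit_1, biscuit_2, biscuit_3, biscuit_4, biscuit_5, biscuit_6, biscuit_7, choc_1, choc_2, choc_3 may be knocked a few centimetres aside while the robot is not near it.
Once in a run the grip may slacken for a moment while it holds something.
It also fails if it takes over 210 s, if anything falls off the work surface, if the arm or the gripper's body presses on something with over 40 N, if the wrist force passes 120 N, or if a joint passes its speed limit or range.

### The arm

A 7-joint arm with a two-finger parallel gripper is mounted at the origin on a cart in front of the work surface, level with it; the furniture and walls round the work are solid. World frame = base frame: x ahead of the robot, y to its left, z up, the work surface at z = 0. Lengths are in m, angles in rad, forces in N, time in s.
With the tool pointing down it reaches from about 0.425 to 0.925 m from the base axis. Payload 6.8 kg.
Tool frame: the origin (TCP) lies midway between the tips of the shut fingers; the grasp point (between the pads) lies r.grip_point_offset behind it (r.grip_point_offset is the distance from the TCP to the grasp point, in m); z points along the fingers, y is the direction in which the jaws open and shut (so a half turn about z gives the same grasp; the last joint's range is limited). The gripper opens to 85 mm and grips with 20 to 120 N. Pads are 22 mm wide; open, the fingers measure 114 mm over their backs; the gripper's body (76 mm by 85 mm) begins 54 mm behind the grasp point. The pads swing forward as they close: fully open they stand 13 mm farther back than shut.
Start: joints at [1.098, 0.477, 0.022, 1.555, -0.011, 1.109, -0.083], TCP at [0.241, -0.631, 0.231] pointing down, gripper open.
Joint ranges: [-2.96, 2.96], [-0.34, 2.1], [-1.41, 1.46], [0.24, 2.44], [-1.37, 4.51], [0.17, 1.92], [-2.96, 2.96]. Speed limits (rad/s): [2.39, 2.39, 3.14, 3.14, 3.14, 3.14, 3.14].

### API

Orientations are given as a rotation vector (axis times angle).
In Python, from bench import r gives the robot as it stands. The module is installed in compiled form; this text tells all that it offers.
- The arm moves only by the tool play_rows, never from a script. Its argument "deltas" is a list of rows, each a list of 3 entries, a list of its own where there are three numbers: the finger opening in mm, from 0 to 85.4, then the shift along the tool's x, y, z in mm, then the turn, a rotation vector about the tool's x, y, z in rad. A call has 1 to 8 rows; each row is the pose to reach, as a shift and turn from the pose measured when the call began, along the tool's axes at that moment; what a row does not reach only later rows make up. A row lasts 1/8 s, in which the tool goes at most 62.5 mm and 10.7 degrees, less where a joint would pass 70% of its speed; a pose out of reach is approached as far as the arm can. A call with a gripper value outside its range is refused whole. The fingers move at their own pace and stop on an object; "squeeze" is the grip in N (left out, the last holds). Time passes only in rows, so rows that repeat a pose let the fingers close. It gives the time, the measured TCP pose, the force and the opening at its end, in the units of the state.
- r.get_obs(): the state, without advancing time (a new reading comes with each control period).
- r.grab_frame(name): name is "side" or "top"; returns (picture, depth): 420x560x3 uint8, red, green, blue; 420x560 float32, m along the optical axis (not along the pixel's ray), 0 where there is no reading.
- r.camera_model(name): a dict with "mtx" (3x3 intrinsics, pixels), "rvec" (rotation vector, rad) and "tvec" (3), from world to camera coordinates, as OpenCV has them. Camera axes: x right, y down, z forward; pixel columns grow to the right and rows downward; lengths in m; the calibration is good to about 2 mm. A picture is of the moment at which its call begins. camera_model takes no time and is no camera call.
- r.hand_in(): hands the job in, once; it reports no verdict.
The state is a dict: "clock": time; "joints": joint angles; "qvel": joint speeds; "tau": joint torques, N m; "tcp_pos": TCP position; "orientation": TCP orientation; "contact_force": force on the tool from outside, world axes, zero at the start; "moment": the same for the moment, N m; "grip_width": finger opening in m.
Only numpy, scipy, OpenCV 4.12 (cv2) and the standard library are available. Lean on these libraries where they do the work, as an engineer would, in place of code of your own. Each camera call takes 0.05 s, during which the arm holds its last target. There are 200 camera calls.

## Working session

There is one attempt and no reset: what is moved stays moved. The work goes in short steps, Python scripts to look and compute and a tool call to move; the robot and the scene stay as the last step left them, time stands still between calls to the robot, and variables do not carry over. Pictures are saved under pics/ and viewed, about 12 in all and at most 16, crops included, and the job is handed in when it is done.

Besides the shell and the picture viewer there is one more tool, called by a JSON object that holds its "fn" and its "kwargs". play_rows: Moves the arm, as the interface text tells. Its arguments: {"type":"object","properties":{"deltas":{"type":"array"},"squeeze":{"type":"number"}},"required":["deltas"]}

```bash
mkdir -p pics; python3 - <<'E'
from bench import r
import cv2,numpy as np
o=r.get_obs();print(o, r.grip_point_offset)
for n in("top","side"):
    p,d=r.grab_frame(n);cv2.imwrite(f"pics/{n}0.png",p[:,:,::-1]);np.savez(f"{n}0.npz",p=p,d=d)
    m=r.camera_model(n);print(n,m);R=cv2.Rodrigues(np.array(m["rvec"],float))[0];print(-R.T@np.array(m["tvec"]).ravel(),R[2])
E
```

```text
{'clock': 0.0, 'joints': array([ 1.09788716,  0.47780565,  0.02233321,  1.55647697, -0.01155962,
        1.10929934, -0.08310289]), 'qvel': array([ 0.0012961 ,  0.00071144, -0.00018119,  0.00095719,  0.00317285,
       -0.00037033,  0.00098036]), 'tau': array([-1.00034072e-06, -5.96456122e+01,  1.60791814e+00, -2.81199878e+01,
        1.24719847e-02,  9.38360958e-03,  2.42095304e-06]), 'tcp_pos': array([ 0.24060815, -0.63000936,  0.23031108]), 'orientation': array([-3.08769070e+00, -5.69535682e-01,  6.57829077e-04]), 'contact_force': array([-0.38592875,  0.33252026, -0.65428175]), 'moment': array([ 0.01010766,  0.01179487, -0.03664503]), 'grip_width': 0.08536957168903456} 0.0187
top {'mtx': array([[423.22317183,   0.        , 283.43690022],
       [  0.        , 423.22317183, 213.46181353],
       [  0.        ,   0.        ,   1.        ]]), 'rvec': array([ 2.18254356, -2.12455745,  0.16455547]), 'tvec': array([-0.00195976,  0.5906147 ,  1.25126429])}
[0.40875145 0.0265607  1.32163107] [ 0.14053886 -0.00976092 -0.99002705]
side {'mtx': array([[407.07528815,   0.        , 277.07426956],
       [  0.        , 407.07528815, 216.51370944],
       [  0.        ,   0.        ,   1.        ]]), 'rvec': array([ 2.30141669, -0.02047625, -0.00230249]), 'tvec': array([-0.59090103,  0.05590794,  1.24663237])}
[ 0.58551293 -0.8993668   0.86873239] [ 0.00495745  0.74468399 -0.66739881]
```

View pics/top0.png

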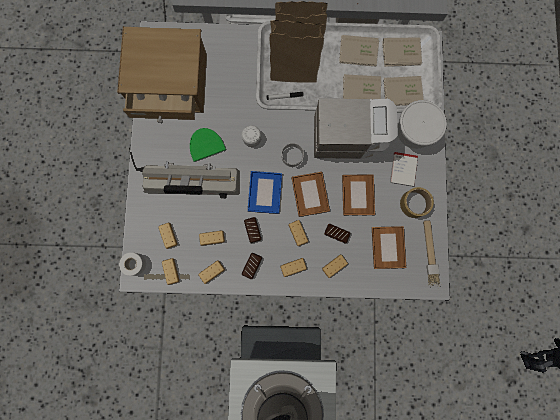

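View pics/side0.png

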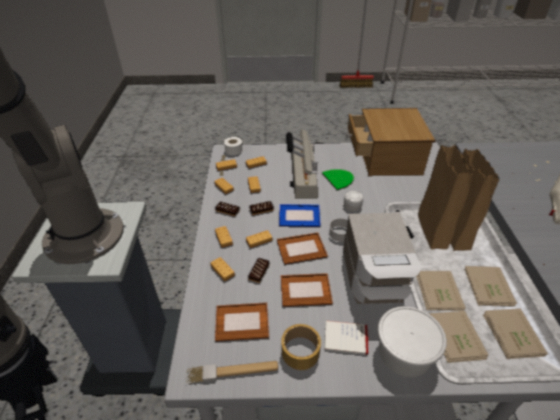

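The top view shows 7 biscuits: (168,236), (212,238), (299,233), (171,271), (212,271), (293,267) and (335,265). There are 3 chocolate bars at (253,230), (337,233) and (252,265). The wooden trays are at (310,195), (358,195) and (389,247), and the blue one is at (265,192). The side view agrees, and the arm is clear of the work. That makes 2 biscuits per wooden tray and 1 left for the blue tray.

```bash
cat > h.py <<'E'
from bench import r
import cv2, numpy as np
from scipy.spatial.transform import Rotation as Ro
def cloud(n,d):
    m=r.camera_model(n); R=cv2.Rodrigues(np.array(m["rvec"],float))[0]; K=np.array(m["mtx"])
    v,u=np.mgrid[:d.shape[0],:d.shape[1]]
    ray=np.stack([u,v,np.ones_like(u)],-1)@np.linalg.inv(K).T
    return (ray*d[...,None]-np.array(m["tvec"]).ravel())@R   # world points from depth rays
BAND={"bis":((12,70,120),(28,255,255)),"choc":((0,20,10),(20,200,85)),"wood":((5,110,60),(17,255,190)),"blue":((100,120,60),(130,255,255))}
def find(n,kinds=BAND,zmin=None,frame=None):
    p,d=frame or r.grab_frame(n); W=cloud(n,d); hsv=cv2.cvtColor(p,cv2.COLOR_RGB2HSV); out=[]
    work=(W[...,0]>.3)&(W[...,0]<.85)&(abs(W[...,1])<.56)&(d>0)&(W[...,2]<.1)
    for k in kinds:
        m=(cv2.inRange(hsv,*BAND[k])>0)&work
        m=cv2.morphologyEx(m.astype(np.uint8),cv2.MORPH_CLOSE,np.ones((5,5)) if k=="choc" else np.ones((3,3)))
        c,l,s,_=cv2.connectedComponentsWithStats(m)
        for i in range(1,c):
            if s[i,4]<60: continue
            P=W[(l==i)&work]; zt=np.percentile(P[:,2],85); Q=P[abs(P[:,2]-zt)<.005] if k in("bis","choc") else P
            (x,y),(a,b),t=cv2.minAreaRect((Q[:,:2]*1000).astype(np.float32))
            if a<b: a,b,t=b,a,t+90
            if b<20: continue
            out.append((k,x,y,zt*1000,a,b,(t+90)%180-90,s[i,0]+s[i,2]//2,s[i,1]+s[i,3]//2))
    return out
def show(o):
    for e in o: print(e[0],*("%.0f"%q for q in e[1:]))
def go(x,y,z,ang,ref=None):
    """print shift/turn to TCP x,y,z mm with tool x (bar's long side) at ang deg, tool down"""
    o=r.get_obs(); p=np.array(o["tcp_pos"])*1000; R=Ro.from_rotvec(o["orientation"]).as_matrix()
    best=None
    for s in(0,180):
        a=np.radians(ang+s); T=np.array([[np.cos(a),np.sin(a),0],[np.sin(a),-np.cos(a),0],[0,0,-1]])
        w=Ro.from_matrix(R.T@T).as_rotvec()
        if best is None or np.linalg.norm(w)<np.linalg.norm(best): best=w
    print("shift",np.round(R.T@(np.array([x,y,z])-p),1),"turn",np.round(best,3),"at",p.round(1),"w %.1f t %.2f j1 %.2f j7 %.2f F"%(o["grip_width"]*1000,o["clock"],o["joints"][0],o["joints"][6]),np.round(o["contact_force"],1))
E
python3 - <<'E'
from h import *
for n in("top","side"):
    f=np.load(n+"0.npz"); print(n); show(find(n,frame=(f["p"],f["d"])))
E
```

```text
top
bis 654 -386 49 87 46 -46 417 199
bis 536 -33 21 71 33 25 298 232
bis 517 371 21 71 33 24 167 235
bis 514 235 22 70 33 -80 211 238
bis 437 -148 21 71 33 -53 335 266
bis 408 356 22 70 32 17 170 272
bis 430 -20 21 70 33 -69 293 267
bis 410 231 22 71 33 -54 210 272
choc 785 -155 84 168 53 75 343 143
choc 667 195 53 121 58 -53 221 183
choc 669 -99 10 135 54 22 317 192
choc 661 -180 10 127 37 12 349 195
choc 646 -414 46 86 45 26 422 200
choc 627 -367 45 74 21 21 411 205
choc 541 108 21 75 36 18 253 230
choc 516 355 20 71 23 1 172 236
choc 537 -153 21 75 36 69 337 234
choc 506 -362 9 126 29 15 399 247
choc 497 -274 9 122 22 -2 376 248
choc 431 107 22 73 35 -22 252 266
choc 405 -452 15 30 28 -84 434 280
wood 661 -69 9 130 100 11 311 194
wood 663 -221 8 127 101 2 358 195
wood 499 -316 8 129 100 4 389 247
blue 662 75 9 130 99 -2 265 192
side
bis 517 365 20 73 37 22 256 160
bis 408 349 20 73 38 14 226 163
bis 514 230 20 76 34 -81 254 183
bis 411 225 20 76 36 -53 224 184
bis 431 -27 19 74 34 -68 224 235
bis 536 -39 20 72 38 26 259 237
bis 660 -71 6 126 90 11 303 248
bis 437 -154 20 73 35 -53 222 267
bis 663 -223 6 127 99 2 307 288
bis 499 -321 6 127 90 4 242 321
bis 640 -404 49 89 87 31 301 342
choc 431 99 19 74 34 -23 227 209
choc 541 101 19 71 36 18 262 209
choc 539 -163 19 73 36 67 258 271
choc 821 -263 80 57 29 2 372 282
choc 817 -264 5 62 23 -8 366 300
choc 642 -379 36 73 31 -5 301 338
choc 636 -437 34 78 24 -6 300 361
wood 516 363 19 70 38 22 256 162
wood 407 348 18 70 39 17 226 165
wood 513 227 19 77 32 -81 254 185
wood 409 223 18 75 33 -53 224 186
wood 429 -26 18 80 34 -70 224 237
wood 661 -76 8 128 102 12 302 248
wood 535 -54 16 74 32 -1 259 242
wood 436 -158 17 75 33 -47 222 271
wood 541 -161 20 61 27 57 259 269
wood 663 -227 7 127 102 2 306 290
wood 499 -322 7 127 101 3 242 322
wood 641 -384 43 76 43 -4 301 335
blue 662 69 7 128 103 -2 299 216
```

```bash
python3 -c "
from h import *
go(437,-151,80,-53); go(437,-151,3,-53)"
```

```text
shift [ 354.4 -377.3  151. ] turn [-1.00e-03  1.00e-03  1.29e+00] at [ 240.6 -630.1  230.4] w 85.6 t 0.10 j1 1.10 j7 -0.08 F [-0.3 -0.9  0.3]
shift [ 354.4 -377.1  228. ] turn [-1.00e-03  1.00e-03  1.29e+00] at [ 240.6 -630.1  230.4] w 85.6 t 0.10 j1 1.10 j7 -0.08 F [-0.3 -0.9  0.3]
```

{"fn": "play_rows", "kwargs": {"deltas": [[[65], [44, -47, 0], [0, 0, 0.16]], [[65], [88, -94, 0], [0, 0, 0.32]], [[65], [132, -141, 10], [0, 0, 0.48]], [[65], [177, -188, 30], [0, 0, 0.64]], [[65], [221, -235, 50], [0, 0, 0.8]], [[65], [265, -282, 80], [0, 0, 0.96]], [[65], [310, -330, 110], [0, 0, 1.12]], [[65], [354, -377, 140], [0, 0, 1.29]]], "squeeze": 40}}

```text
invalid input
```

```bash
python3 -c "
from h import *
go(437,-151,60,-53); go(437,-151,3,-53)"
```

```text
shift [ 354.4 -377.2  171. ] turn [-1.00e-03  1.00e-03  1.29e+00] at [ 240.6 -630.1  230.4] w 85.6 t 0.10 j1 1.10 j7 -0.08 F [-0.3 -0.9  0.3]
shift [ 354.4 -377.1  228. ] turn [-1.00e-03  1.00e-03  1.29e+00] at [ 240.6 -630.1  230.4] w 85.6 t 0.10 j1 1.10 j7 -0.08 F [-0.3 -0.9  0.3]
```

The finger opening should be a bare number.

{"fn": "play_rows", "kwargs": {"deltas": [[65, [44, -47, 0], [0, 0, 0.16]], [65, [88, -94, 0], [0, 0, 0.32]], [65, [132, -141, 10], [0, 0, 0.48]], [65, [177, -188, 30], [0, 0, 0.64]], [65, [221, -235, 50], [0, 0, 0.8]], [65, [265, -282, 80], [0, 0, 0.96]], [65, [310, -330, 110], [0, 0, 1.12]], [65, [354, -377, 140], [0, 0, 1.29]]], "squeeze": 40}}

```text
clock: 1.1
tcp_pos: [0.42, -0.1925, 0.1115]
orientation: [-2.815, 1.392, 0.002]
contact_force: [0.3, -1.2, 0.3]
grip_width: 0.0654
```

```bash
python3 -c "
from h import *
go(437,-151,60,-53); go(437,-151,3,-53)"
```

```text
shift [-22.6 -38.7  51.6] turn [-0.001  0.001  0.007] at [ 420.  -192.5  111.5] w 65.4 t 1.10 j1 0.27 j7 -2.18 F [ 0.3 -1.2  0.3]
shift [-22.5 -38.7 108.6] turn [-0.001  0.001  0.007] at [ 420.  -192.5  111.5] w 65.4 t 1.10 j1 0.27 j7 -2.18 F [ 0.3 -1.2  0.3]
```

{"fn": "play_rows", "kwargs": {"deltas": [[65, [-12, -20, 20], [0, 0, 0]], [65, [-22.5, -38.7, 50], [0, 0, 0]], [65, [-22.5, -38.7, 70], [0, 0, 0]], [65, [-22.5, -38.7, 90], [0, 0, 0]], [65, [-22.5, -38.7, 107], [0, 0, 0]], [65, [-22.5, -38.7, 107], [0, 0, 0]], [30, [-22.5, -38.7, 107], [0, 0, 0]], [30, [-22.5, -38.7, 107], [0, 0, 0]]]}}

```text
clock: 2.1
tcp_pos: [0.4376, -0.1512, 0.0055]
orientation: [-2.815, 1.392, -0.001]
contact_force: [-0.3, 1.1, -0.5]
grip_width: 0.0369
```

{"fn": "play_rows", "kwargs": {"deltas": [[30, [0, 0, 0], [0, 0, 0]], [30, [0, 0, 0], [0, 0, 0]], [30, [0, 0, -40], [0, 0, 0]], [30, [0, 0, -80], [0, 0, 0]], [30, [0, 0, -80], [0, 0, 0]]]}}

```text
clock: 2.72
tcp_pos: [0.4396, -0.1518, 0.0881]
orientation: [-2.813, 1.392, -0.009]
contact_force: [0.0, 0.2, -0.4]
grip_width: 0.0367
```

```bash
python3 -c "
from h import *
f=r.grab_frame('top');cv2.imwrite('pics/c1.png',cv2.resize(f[0][150:300,120:460],None,fx=2.3,fy=2.3)[:,:,::-1])
go(499,-319,75,4); go(499,-319,8,4)"
```

```text
shift [169.9  53.6  11.7] turn [-0.002 -0.004 -0.988] at [ 438.4 -151.5   86.6] w 36.8 t 2.77 j1 0.19 j7 -2.28 F [-1.1 -0.8 -0.9]
shift [169.7  53.8  78.7] turn [-0.002 -0.004 -0.988] at [ 438.4 -151.5   86.6] w 36.8 t 2.77 j1 0.19 j7 -2.28 F [-1.1 -0.8 -0.9]
```

View pics/c1.png

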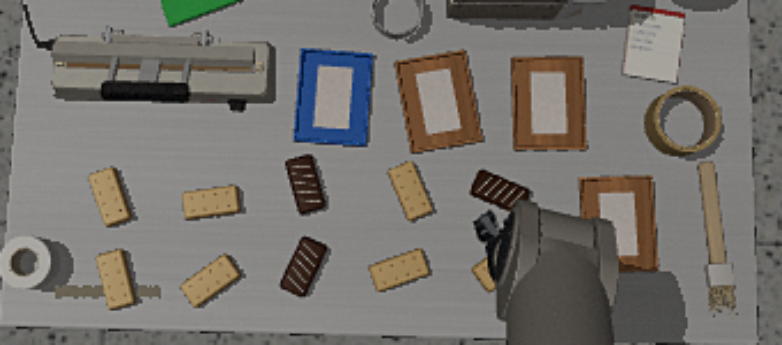

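The crop shows the gripper over (490,260) with the biscuit held, and its place on the table is empty. The 36.8 mm opening also says it is held.

{"fn": "play_rows", "kwargs": {"deltas": [[30, [34, 11, -5], [0, 0, -0.17]], [30, [70, 22, -5], [0, 0, -0.34]], [30, [105, 33, 0], [0, 0, -0.51]], [30, [140, 44, 10], [0, 0, -0.68]], [30, [160, 51, 20], [0, 0, -0.84]], [30, [169.8, 53.7, 30], [0, 0, -0.988]], [30, [169.8, 53.7, 40], [0, 0, -0.988]], [30, [169.8, 53.7, 40], [0, 0, -0.988]]]}}

```text
clock: 3.78
tcp_pos: [0.4977, -0.3176, 0.045]
orientation: [-3.137, -0.105, -0.002]
contact_force: [-0.6, 0.2, -0.2]
grip_width: 0.0373
```

```bash
python3 -c "
from h import *
go(499,-319,10,4)"
```

```text
shift [ 1.2  1.5 35. ] turn [-0.003 -0.001 -0.003] at [ 497.7 -317.6   45. ] w 37.3 t 3.77 j1 0.60 j7 -1.17 F [-0.6  0.2 -0.2]
```

{"fn": "play_rows", "kwargs": {"deltas": [[30, [1.2, 1.5, 15], [0, 0, 0]], [30, [1.2, 1.5, 28], [0, 0, 0]], [30, [1.2, 1.5, 35], [0, 0, 0]], [30, [1.2, 1.5, 35], [0, 0, 0]], [54, [1.2, 1.5, 35], [0, 0, 0]], [54, [1.2, 1.5, 35], [0, 0, 0]], [54, [1.2, 1.5, 0], [0, 0, 0]], [60, [1.2, 1.5, -40], [0, 0, 0]]]}}

```text
clock: 4.78
tcp_pos: [0.4983, -0.3188, 0.0851]
orientation: [-3.136, -0.105, 0.001]
contact_force: [0.8, 0.4, 0.1]
grip_width: 0.0599
```

```bash
python3 -c "
from h import *
for n in('top','side'): show(find(n,['bis','choc']))
go(536,-36,75,25)"
```

```text
bis 714 -57 8 49 22 -76 307 178
bis 645 -391 50 89 66 -33 418 201
bis 615 -225 11 92 32 -88 359 209
bis 536 -32 21 72 33 24 298 232
bis 517 371 22 72 33 23 167 235
bis 514 236 22 71 33 -80 211 238
bis 477 -316 23 33 25 -88 391 258
bis 408 356 22 71 33 18 170 271
bis 430 -20 21 72 33 -69 293 267
bis 409 231 22 71 34 -53 210 272
choc 784 -153 85 155 34 78 343 143
choc 664 196 52 122 53 -57 221 184
choc 664 -91 11 128 58 13 317 193
choc 661 -184 9 122 38 8 349 196
choc 658 -419 41 72 23 41 422 197
choc 624 -370 44 79 25 28 409 205
choc 541 109 21 74 37 19 253 230
choc 514 354 18 68 21 -2 172 236
choc 538 -154 21 73 37 69 337 234
choc 477 -321 22 25 24 2 395 258
choc 431 108 21 75 37 -21 252 266
bis 521 366 20 67 40 25 257 160
bis 543 -37 20 59 38 26 263 237
bis 661 -74 7 126 99 11 302 248
bis 663 -226 7 127 100 3 307 289
bis 500 -320 22 74 36 2 242 322
bis 640 -404 49 89 86 88 301 342
bis 549 -445 16 72 20 5 261 367
choc 542 100 19 67 35 16 262 209
choc 538 -162 19 71 36 69 258 271
choc 821 -264 79 58 28 -2 372 282
choc 818 -265 5 62 21 -7 366 301
choc 642 -376 33 69 26 -3 301 338
choc 500 -359 7 117 29 4 242 336
choc 636 -437 32 78 22 -6 300 362
choc 475 -444 15 69 26 24 228 371
shift [  53.1 -281.8   14.2] turn [ 0.003 -0.007 -0.37 ] at [ 501.7 -320.7   89.2] w 60.0 t 4.88 j1 0.61 j7 -1.16 F [ 0.1 -0.1  0.1]
```

{"fn": "play_rows", "kwargs": {"deltas": [[65, [10, -55, 0], [0, 0, -0.09]], [65, [21, -113, 0], [0, 0, -0.18]], [65, [32, -170, 0], [0, 0, -0.28]], [65, [43, -227, 0], [0, 0, -0.37]], [65, [53, -281, 15], [0, 0, -0.37]], [65, [53, -281.5, 30], [0, 0, -0.37]], [65, [53, -281.5, 44], [0, 0, -0.37]], [65, [53, -281.5, 44], [0, 0, -0.37]]]}}

```text
clock: 5.88
tcp_pos: [0.5349, -0.0382, 0.0438]
orientation: [3.065, 0.676, 0.007]
contact_force: [0.6, -0.3, -0.2]
grip_width: 0.0647
```

{"fn": "play_rows", "kwargs": {"deltas": [[65, [0, 0, 20], [0, 0, 0]], [65, [0, 0, 40], [0, 0, 0]], [65, [0, 0, 40], [0, 0, 0]], [30, [0, 0, 40], [0, 0, 0]], [30, [0, 0, 40], [0, 0, 0]], [30, [0, 0, 40], [0, 0, 0]], [30, [0, 0, 0], [0, 0, 0]], [30, [0, 0, -40], [0, 0, 0]]]}}

```text
clock: 6.88
tcp_pos: [0.5343, -0.0381, 0.0847]
orientation: [3.065, 0.676, 0.006]
contact_force: [0.3, -0.4, 0.1]
grip_width: 0.0368
```

```bash
python3 -c "
from h import *
go(663,-224,45,2)"
```

```text
shift [ 38.4 222.7  40.6] turn [ 0.003 -0.004  0.4  ] at [534.3 -38.1  84.7] w 36.8 t 6.88 j1 0.22 j7 -1.39 F [ 0.3 -0.4  0.1]
```

{"fn": "play_rows", "kwargs": {"deltas": [[30, [10, 55, -5], [0, 0, 0.13]], [30, [20, 113, -5], [0, 0, 0.26]], [30, [30, 170, 0], [0, 0, 0.4]], [30, [38.4, 222.7, 10], [0, 0, 0.4]], [30, [38.4, 222.7, 25], [0, 0, 0.4]], [30, [38.4, 222.7, 40], [0, 0, 0.4]], [30, [38.4, 222.7, 40], [0, 0, 0.4]], [30, [38.4, 222.7, 40], [0, 0, 0.4]]]}}

```text
clock: 7.88
tcp_pos: [0.6631, -0.2227, 0.046]
orientation: [3.14, 0.057, 0.007]
contact_force: [1.3, 0.5, -0.3]
grip_width: 0.0369
```

{"fn": "play_rows", "kwargs": {"deltas": [[30, [0, 0, 15], [0, 0, 0]], [30, [0, 0, 30], [0, 0, 0]], [30, [0, 0, 36], [0, 0, 0]], [30, [0, 0, 36], [0, 0, 0]], [54, [0, 0, 36], [0, 0, 0]], [54, [0, 0, 36], [0, 0, 0]], [54, [0, 0, 0], [0, 0, 0]], [60, [0, 0, -40], [0, 0, 0]]]}}

```text
clock: 8.88
tcp_pos: [0.6623, -0.2224, 0.086]
orientation: [3.14, 0.057, 0.004]
contact_force: [1.0, 0.6, 0.3]
grip_width: 0.06
```

```bash
python3 -c "
from h import *
for n in('top','side'): show(e for e in find(n,['bis','choc']) if 60<e[4]<80 and e[5]>28 and e[3]<30)
go(430,-24,45,-69)"
```

```text
bis 706 -46 9 71 32 -77 304 180
bis 687 -191 8 80 42 -10 351 187
bis 517 371 22 70 34 23 167 235
bis 513 236 21 71 34 -80 211 238
bis 408 356 22 71 33 18 170 272
bis 430 -20 21 72 34 -70 293 267
bis 409 231 22 71 34 -54 210 272
choc 541 109 21 74 37 17 253 230
choc 538 -155 21 74 37 71 337 234
choc 430 107 21 74 36 -22 252 266
bis 408 350 19 72 40 13 226 162
bis 517 367 20 72 39 27 256 161
bis 514 231 19 79 34 -80 254 183
bis 410 224 19 74 34 -51 224 184
bis 430 -26 19 75 35 -69 224 235
bis 666 -224 21 73 35 -1 307 289
bis 500 -321 22 73 36 4 242 321
choc 431 98 19 72 36 -25 227 209
choc 542 99 19 70 37 17 261 208
choc 539 -162 20 73 35 67 258 271
shift [-229.6 -208.    42.6] turn [-0.004 -0.013  1.24 ] at [ 666.3 -223.5   91.3] w 60.0 t 8.97 j1 0.36 j7 -1.42 F [ 0.7 -0.6  1. ]
```

{"fn": "play_rows", "kwargs": {"deltas": [[60, [-33, -30, 0], [0, 0, 0.17]], [60, [-70, -63, 0], [0, 0, 0.34]], [60, [-105, -95, 0], [0, 0, 0.51]], [65, [-140, -127, 0], [0, 0, 0.69]], [65, [-175, -159, 0], [0, 0, 0.87]], [65, [-210, -190, 0], [0, 0, 1.05]], [65, [-229.6, -208, 20], [0, 0, 1.24]], [65, [-229.6, -208, 30], [0, 0, 1.24]]]}}

```text
clock: 9.98
tcp_pos: [0.4279, -0.0228, 0.0568]
orientation: [-2.589, 1.774, -0.017]
contact_force: [1.3, -0.5, 0.1]
grip_width: 0.0652
```

```bash
python3 -c "
from h import *
go(430,-24,4,-69)"
```

```text
shift [ 1.5 -1.1 52.8] turn [-0.009 -0.007  0.003] at [427.9 -22.8  56.8] w 65.2 t 9.97 j1 -0.14 j7 -2.84 F [ 1.3 -0.5  0.1]
```

{"fn": "play_rows", "kwargs": {"deltas": [[65, [1, -1, 30], [0, 0, 0]], [65, [1, -1, 52], [0, 0, 0]], [65, [1, -1, 52], [0, 0, 0]], [30, [1, -1, 52], [0, 0, 0]], [30, [1, -1, 52], [0, 0, 0]], [30, [1, -1, 52], [0, 0, 0]], [30, [1, -1, 10], [0, 0, 0]], [30, [1, -1, -30], [0, 0, 0]]]}}

```text
clock: 10.98
tcp_pos: [0.4286, -0.0233, 0.088]
orientation: [-2.59, 1.773, -0.016]
contact_force: [0.9, -0.7, 0.0]
grip_width: 0.037
```

```bash
python3 -c "
from h import *
go(661,-72,45,11)"
```

```text
shift [ 129.1 -198.7   45.5] turn [-0.002 -0.011 -1.393] at [428.6 -23.3  88. ] w 37.0 t 10.97 j1 -0.15 j7 -2.84 F [ 0.9 -0.7  0. ]
```

{"fn": "play_rows", "kwargs": {"deltas": [[30, [17, -26, -5], [0, 0, -0.18]], [30, [34, -52, -5], [0, 0, -0.36]], [30, [51, -79, -5], [0, 0, -0.54]], [30, [68, -105, -5], [0, 0, -0.72]], [30, [85, -131, -5], [0, 0, -0.9]], [30, [102, -157, 0], [0, 0, -1.08]], [30, [120, -184, 10], [0, 0, -1.25]], [30, [129, -198.7, 25], [0, 0, -1.39]]]}}

```text
clock: 11.98
tcp_pos: [0.6627, -0.0726, 0.066]
orientation: [3.122, 0.303, 0.019]
contact_force: [-0.1, 0.3, 0.8]
grip_width: 0.0372
```

```bash
python3 -c "
from h import *
go(661,-72,9,11)"
```

```text
shift [-2.2 -1.3 57. ] turn [ 0.006 -0.012  0.001] at [662.7 -72.6  66. ] w 37.2 t 11.97 j1 0.18 j7 -1.52 F [-0.1  0.3  0.8]
```

{"fn": "play_rows", "kwargs": {"deltas": [[30, [-2, -1, 25], [0, 0, 0]], [30, [-2, -1, 45], [0, 0, 0]], [30, [-2, -1, 57], [0, 0, 0]], [30, [-2, -1, 57], [0, 0, 0]], [54, [-2, -1, 57], [0, 0, 0]], [54, [-2, -1, 57], [0, 0, 0]], [54, [-2, -1, 20], [0, 0, 0]], [60, [-2, -1, -20], [0, 0, 0]]]}}

```text
clock: 12.98
tcp_pos: [0.6597, -0.0719, 0.0864]
orientation: [3.122, 0.303, 0.017]
contact_force: [0.6, -0.6, -0.5]
grip_width: 0.0601
```

```bash
python3 -c "
from h import *
for n in('top','side'): show(e for e in find(n,['bis','choc']) if 60<e[4]<80 and e[5]>28 and e[3]<30)
go(410,228,45,-54);go(514,232,45,-80)"
```

```text
bis 517 372 22 72 34 22 167 235
bis 514 235 22 70 33 -81 211 238
bis 408 356 22 71 34 19 170 272
bis 409 231 22 71 34 -53 210 272
choc 541 109 21 74 36 18 253 230
choc 431 107 21 73 36 -23 252 266
bis 518 365 20 71 41 20 256 161
bis 407 350 20 70 38 19 226 163
bis 514 228 20 76 33 -80 254 183
bis 409 224 20 73 35 -50 224 184
bis 660 -73 21 74 36 8 301 248
choc 431 97 19 73 34 -22 227 209
choc 541 100 19 70 34 15 261 208
choc 538 -162 19 70 35 67 258 271
shift [-192.2 -343.4   39.6] turn [-0.004 -0.022  1.136] at [663.7 -71.9  91.2] w 59.7 t 13.07 j1 0.18 j7 -1.51 F [ 0.7 -0.9  0.4]
shift [ -89.4 -327.4   41.8] turn [ 0.022 -0.009 -1.552] at [663.7 -71.9  91.2] w 59.7 t 13.07 j1 0.18 j7 -1.51 F [ 0.7 -0.9  0.4]
```

{"fn": "play_rows", "kwargs": {"deltas": [[60, [-12, -45, 0], [0, 0, -0.18]], [60, [-25, -90, 0], [0, 0, -0.36]], [60, [-37, -135, 0], [0, 0, -0.54]], [65, [-49, -180, 0], [0, 0, -0.72]], [65, [-61, -225, 0], [0, 0, -0.9]], [65, [-74, -270, 0], [0, 0, -1.08]], [65, [-89, -315, 0], [0.01, 0, -1.26]], [65, [-89.4, -327.4, 5], [0.02, 0, -1.44]]]}}

```text
clock: 14.08
tcp_pos: [0.5109, 0.236, 0.0821]
orientation: [-2.136, -2.301, -0.017]
contact_force: [-0.5, -0.5, 0.1]
grip_width: 0.0651
```

```bash
python3 -c "
from h import *
go(514,232,4,-80)"
```

```text
shift [-4.9  2.2 78.1] turn [ 0.007 -0.008 -0.1  ] at [510.9 236.   82.1] w 65.1 t 14.07 j1 -0.05 j7 -0.86 F [-0.5 -0.5  0.1]
```

{"fn": "play_rows", "kwargs": {"deltas": [[65, [-5, 2, 20], [0, 0, -0.1]], [65, [-5, 2, 60], [0, 0, -0.1]], [65, [-5, 2, 78], [0, 0, -0.1]], [65, [-5, 2, 78], [0, 0, -0.1]], [30, [-5, 2, 78], [0, 0, -0.1]], [30, [-5, 2, 78], [0, 0, -0.1]], [30, [-5, 2, 78], [0, 0, -0.1]], [30, [-5, 2, 40], [0, 0, -0.1]]]}}

```text
clock: 15.08
tcp_pos: [0.5121, 0.2305, 0.0411]
orientation: [-2.018, -2.404, -0.011]
contact_force: [0.3, -0.1, 0.7]
grip_width: 0.037
```

```bash
python3 -c "
from h import *
go(661,-72,65,11)"
```

```text
shift [-323.6   94.3  -25.6] turn [-0.002 -0.008  1.553] at [512.1 230.5  41.1] w 37.0 t 15.07 j1 -0.06 j7 -0.81 F [ 0.3 -0.1  0.7]
```

{"fn": "play_rows", "kwargs": {"deltas": [[30, [-35, 10, -40], [0, 0, 0.18]], [30, [-80, 23, -45], [0, 0, 0.36]], [30, [-125, 36, -45], [0, 0, 0.54]], [30, [-170, 49, -45], [0, 0, 0.72]], [30, [-215, 63, -45], [0, 0, 0.9]], [30, [-260, 76, -45], [0, 0, 1.08]], [30, [-305, 89, -40], [0, 0, 1.26]], [30, [-323.6, 94.3, -30], [0, 0, 1.44]]]}}

```text
clock: 16.08
tcp_pos: [0.6624, -0.0764, 0.0701]
orientation: [-3.103, -0.461, -0.009]
contact_force: [-0.3, 0.6, -0.2]
grip_width: 0.037
```

```bash
python3 -c "
from h import *
go(661,-72,27,11)"
```

```text
shift [-0.3 -4.4 43.1] turn [-0.004 -0.006  0.103] at [662.4 -76.4  70.1] w 37.0 t 16.07 j1 0.21 j7 -1.41 F [-0.3  0.6 -0.2]
```

{"fn": "play_rows", "kwargs": {"deltas": [[30, [-0.5, -4.4, 5], [0, 0, 0.1]], [30, [-0.5, -4.4, 25], [0, 0, 0.1]], [30, [-0.5, -4.4, 43], [0, 0, 0.1]], [30, [-0.5, -4.4, 43], [0, 0, 0.1]], [54, [-0.5, -4.4, 43], [0, 0, 0.1]], [54, [-0.5, -4.4, 43], [0, 0, 0.1]], [54, [-0.5, -4.4, 5], [0, 0, 0.1]], [60, [-0.5, -4.4, -30], [0, 0, 0.1]]]}}

```text
clock: 17.08
tcp_pos: [0.6602, -0.0724, 0.1006]
orientation: [-3.122, -0.306, -0.007]
contact_force: [1.4, -0.1, 0.1]
grip_width: 0.0602
```

```bash
python3 -c "
from h import *
for n in('top','side'): show(e for e in find(n,['bis','choc']) if 60<e[4]<80 and e[5]>28 and e[3]<50)
go(410,228,45,-54)"
```

```text
bis 518 372 22 70 33 23 167 235
bis 408 356 22 71 33 17 170 271
bis 409 231 22 69 33 -53 210 272
choc 631 -248 15 62 46 1 368 203
choc 541 110 21 74 36 18 253 230
choc 499 -315 21 74 37 4 389 247
choc 430 107 21 73 37 -25 252 266
bis 409 350 19 72 38 21 226 162
bis 518 364 20 72 39 22 256 161
bis 411 223 20 72 36 -50 224 184
bis 661 -72 40 72 38 12 302 248
choc 432 98 19 72 34 -26 227 209
choc 541 101 19 68 38 16 261 208
choc 539 -162 19 72 35 68 258 271
shift [-191.1 -343.8   57.9] turn [-0.01  -0.01   1.137] at [663.4 -72.5 104.5] w 59.9 t 17.18 j1 0.19 j7 -1.50 F [ 0.6  0.5 -0.5]
```

{"fn": "play_rows", "kwargs": {"deltas": [[60, [-24, -43, 0], [0, 0, -0.18]], [60, [-48, -86, 0], [0, 0, -0.36]], [60, [-72, -129, 0], [0, 0, -0.54]], [65, [-96, -172, 0], [0, 0, -0.72]], [65, [-120, -215, 0], [0, 0, -0.9]], [65, [-144, -258, 0], [0, 0, -1.08]], [65, [-168, -301, 0], [0, 0, -1.26]], [65, [-191, -344, 5], [0, 0, -1.44]]]}}

```text
clock: 18.18
tcp_pos: [0.4083, 0.2289, 0.0977]
orientation: [2.138, 2.294, 0.02]
contact_force: [1.2, -0.2, 0.2]
grip_width: 0.0645
```

```bash
python3 -c "
from h import *
go(410,228,4,-54)"
```

```text
shift [-1.5  0.4 93.8] turn [ 0.014 -0.001 -0.558] at [408.3 228.9  97.7] w 64.5 t 18.18 j1 -0.07 j7 -0.94 F [ 1.2 -0.2  0.2]
```

{"fn": "play_rows", "kwargs": {"deltas": [[65, [-1, 0, 0], [0, 0, -0.18]], [65, [-1, 0, 10], [0, 0, -0.37]], [65, [-1, 0, 40], [0.01, 0, -0.56]], [65, [-1, 0, 60], [0.01, 0, -0.56]], [65, [-1, 0, 80], [0.01, 0, -0.56]], [65, [-1, 0, 94], [0.01, 0, -0.56]], [65, [-1, 0, 94], [0.01, 0, -0.56]]]}}

```text
clock: 19.05
tcp_pos: [0.4088, 0.2282, 0.0029]
orientation: [1.422, 2.8, 0.003]
contact_force: [-0.1, -0.1, 0.6]
grip_width: 0.065
```

{"fn": "play_rows", "kwargs": {"deltas": [[30, [0, 0, 0], [0, 0, 0]], [30, [0, 0, 0], [0, 0, 0]], [30, [0, 0, 0], [0, 0, 0]], [30, [0, 0, -40], [0, 0, 0]], [30, [0, 0, -80], [0, 0, 0]], [30, [0, 0, -80], [0, 0, 0]]]}}

```text
clock: 19.8
tcp_pos: [0.4105, 0.2291, 0.0855]
orientation: [1.421, 2.796, 0.01]
contact_force: [0.1, -0.1, -0.5]
grip_width: 0.0371
```

```bash
python3 -c "
from h import *
go(663,-224,65,2)"
```

```text
shift [-514.8  -63.2   20.7] turn [ 0.007  0.005 -0.975] at [410.5 229.1  85.5] w 37.1 t 19.80 j1 0.02 j7 -0.48 F [ 0.1 -0.1 -0.5]
```

{"fn": "play_rows", "kwargs": {"deltas": [[30, [-60, -7, -5], [0, 0, -0.12]], [30, [-120, -15, -5], [0, 0, -0.24]], [30, [-180, -22, -5], [0, 0, -0.37]], [30, [-240, -29, -5], [0, 0, -0.49]], [30, [-300, -37, -5], [0, 0, -0.61]], [30, [-360, -44, -5], [0, 0, -0.73]], [30, [-420, -52, -5], [0, 0, -0.85]], [30, [-480, -59, -5], [0, 0, -0.97]]]}}

```text
clock: 20.8
tcp_pos: [0.6458, -0.1956, 0.0893]
orientation: [-0.052, 3.135, 0.005]
contact_force: [1.3, 1.5, -0.8]
grip_width: 0.0371
```

{"fn": "play_rows", "kwargs": {"deltas": [[30, [0, 0, 0], [0, 0, 0]]]}}

```text
clock: 20.92
tcp_pos: [0.6462, -0.2025, 0.0869]
orientation: [-0.039, 3.137, 0.002]
contact_force: [-0.4, 0.7, -0.8]
grip_width: 0.0371
```

```bash
python3 -c "
from h import *
go(663,-224,27,2)"
```

```text
shift [-16.  -22.   59.9] turn [ 0.001  0.005 -0.01 ] at [ 646.2 -202.5   86.9] w 37.1 t 20.93 j1 0.80 j7 1.29 F [-0.4  0.7 -0.8]
```

{"fn": "play_rows", "kwargs": {"deltas": [[30, [-10, -15, 0], [0, 0, 0]], [30, [-16, -22, 20], [0, 0, 0]], [30, [-16, -22, 45], [0, 0, 0]], [30, [-16, -22, 60.5], [0, 0, 0]], [30, [-16, -22, 60.5], [0, 0, 0]], [54, [-16, -22, 60.5], [0, 0, 0]], [54, [-16, -22, 60.5], [0, 0, 0]], [54, [-16, -22, 20], [0, 0, 0]]]}}

```text
clock: 21.92
tcp_pos: [0.6602, -0.224, 0.064]
orientation: [0.039, -3.14, -0.004]
contact_force: [1.1, -0.0, 0.5]
grip_width: 0.0538
```

{"fn": "play_rows", "kwargs": {"deltas": [[60, [0, 0, -20], [0, 0, 0]], [60, [0, 0, -40], [0, 0, 0]]]}}

```text
clock: 22.18
tcp_pos: [0.6598, -0.2242, 0.1045]
orientation: [0.039, -3.139, -0.004]
contact_force: [0.7, -0.0, 1.0]
grip_width: 0.06
```

```bash
python3 -c "
from h import *
for n in('top','side'): show(e for e in find(n,['bis','choc']) if 60<e[4]<80 and e[5]>28 and e[3]<50)
go(408,352,45,16);go(517,368,45,23)"
```

```text
bis 660 -68 42 72 34 11 305 189
bis 517 371 22 70 34 23 167 235
bis 500 -315 23 72 34 4 385 247
bis 408 355 22 70 33 18 170 271
choc 541 108 21 75 36 19 253 230
choc 538 -154 20 75 37 69 337 233
choc 431 107 21 75 37 -23 252 266
bis 409 350 19 72 42 25 226 163
bis 663 -224 40 74 37 2 307 289
bis 500 -321 21 72 37 3 242 321
choc 431 98 19 71 34 -23 227 209
choc 540 100 19 70 35 16 261 208
choc 539 -162 20 73 36 67 258 271
shift [239.4 582.1  62. ] turn [ 0.002  0.002 -0.255] at [ 661.5 -224.2  106.3] w 60.0 t 22.27 j1 0.80 j7 1.34 F [ 1.  -0.9 -0.5]
shift [130.  595.4  62.2] turn [ 0.002  0.002 -0.377] at [ 661.5 -224.2  106.3] w 60.0 t 22.27 j1 0.80 j7 1.34 F [ 1.  -0.9 -0.5]
```

{"fn": "play_rows", "kwargs": {"deltas": [[60, [22, 55, 0], [0, 0, -0.03]], [60, [45, 110, 0], [0, 0, -0.06]], [60, [68, 165, 0], [0, 0, -0.1]], [65, [90, 220, 0], [0, 0, -0.13]], [65, [113, 275, 0], [0, 0, -0.16]], [65, [136, 330, 0], [0, 0, -0.19]], [65, [158, 385, 0], [0, 0, -0.22]], [65, [181, 440, 0], [0, 0, -0.25]]]}}

```text
clock: 23.28
tcp_pos: [0.4686, 0.2123, 0.1062]
orientation: [-0.43, 3.11, 0.002]
contact_force: [1.2, 1.6, 0.8]
grip_width: 0.0651
```

```bash
python3 -c "
from h import *
go(408,352,45,17)"
```

```text
shift [ 20.6 150.8  61.4] turn [ 0.001  0.002 -0.022] at [468.6 212.3 106.2] w 65.1 t 23.27 j1 0.27 j7 0.71 F [1.2 1.6 0.8]
```

{"fn": "play_rows", "kwargs": {"deltas": [[65, [8, 60, 10], [0, 0, -0.02]], [65, [16, 120, 30], [0, 0, -0.02]], [65, [20.6, 150.8, 50], [0, 0, -0.02]], [65, [20.6, 150.8, 61], [0, 0, -0.02]], [65, [20.6, 150.8, 61], [0, 0, -0.02]]]}}

```text
clock: 23.9
tcp_pos: [0.4077, 0.3504, 0.044]
orientation: [0.461, -3.107, 0.001]
contact_force: [0.3, -0.3, 0.7]
grip_width: 0.065
```

{"fn": "play_rows", "kwargs": {"deltas": [[65, [0, 0, 20], [0, 0, 0]], [65, [0, 0, 41], [0, 0, 0]], [65, [0, 0, 41], [0, 0, 0]], [30, [0, 0, 41], [0, 0, 0]], [30, [0, 0, 41], [0, 0, 0]], [30, [0, 0, 41], [0, 0, 0]], [30, [0, 0, 0], [0, 0, 0]], [30, [0, 0, -40], [0, 0, 0]]]}}

```text
clock: 24.9
tcp_pos: [0.4075, 0.3503, 0.085]
orientation: [0.461, -3.106, 0.002]
contact_force: [0.4, -0.5, -0.4]
grip_width: 0.037
```

```bash
python3 -c "
from h import *
go(499,-319,85,4)"
```

```text
shift [ 1.069e+02 -6.670e+02  6.000e-01] turn [-0.001 -0.001  0.225] at [407.5 350.3  85. ] w 37.0 t 24.90 j1 -0.06 j7 0.42 F [ 0.4 -0.5 -0.4]
```

{"fn": "play_rows", "kwargs": {"deltas": [[30, [10, -59, -5], [0, 0, 0.03]], [30, [19, -118, -10], [0, 0, 0.06]], [30, [28, -177, -10], [0, 0, 0.09]], [30, [38, -236, -10], [0, 0, 0.12]], [30, [47, -295, -10], [0, 0, 0.15]], [30, [57, -354, -10], [0, 0, 0.18]], [30, [66, -413, -10], [0, 0, 0.2]], [30, [76, -472, -10], [0, 0, 0.22]]]}}

```text
clock: 25.9
tcp_pos: [0.4722, -0.1256, 0.0959]
orientation: [0.117, -3.139, 0.003]
contact_force: [1.5, 0.3, 0.4]
grip_width: 0.037
```

```bash
python3 -c "
from h import *
go(499,-319,50,4)"
```

```text
shift [ -12.4 -194.8   46.2] turn [-0.002 -0.     0.004] at [ 472.2 -125.6   95.9] w 37.0 t 25.90 j1 0.94 j7 1.20 F [1.5 0.3 0.4]
```

{"fn": "play_rows", "kwargs": {"deltas": [[30, [-4, -55, 0], [0, 0, 0]], [30, [-8, -110, 0], [0, 0, 0]], [30, [-11, -165, 10], [0, 0, 0]], [30, [-12.4, -194.8, 30], [0, 0, 0]], [30, [-12.4, -194.8, 46], [0, 0, 0]], [30, [-12.4, -194.8, 46], [0, 0, 0]], [30, [-12.4, -194.8, 46], [0, 0, 0]]]}}

```text
clock: 26.78
tcp_pos: [0.4996, -0.3173, 0.051]
orientation: [-0.121, 3.139, -0.002]
contact_force: [-0.2, -0.5, -0.1]
grip_width: 0.037
```

{"fn": "play_rows", "kwargs": {"deltas": [[30, [0, 0, 12], [0, 0, 0]], [30, [0, 0, 23.5], [0, 0, 0]], [30, [0, 0, 23.5], [0, 0, 0]], [54, [0, 0, 23.5], [0, 0, 0]], [54, [0, 0, 23.5], [0, 0, 0]], [54, [0, 0, 0], [0, 0, 0]], [60, [0, 0, -40], [0, 0, 0]], [60, [0, 0, -55], [0, 0, 0]]]}}

```text
clock: 27.78
tcp_pos: [0.5013, -0.3175, 0.1098]
orientation: [-0.121, 3.135, -0.006]
contact_force: [0.1, 0.3, -0.3]
grip_width: 0.0598
```

```bash
python3 -c "
from h import *
for n in('top','side'): show(e for e in find(n,['bis','choc']) if 60<e[4]<80 and e[5]>28 and e[3]<50)
go(517,368,100,23)"
```

```text
bis 660 -68 42 73 34 11 305 188
bis 661 -218 42 70 34 3 358 190
bis 517 371 21 70 33 22 167 235
choc 541 109 21 75 36 18 253 230
choc 538 -153 20 74 38 68 337 234
choc 431 107 21 74 37 -24 252 266
bis 660 -73 40 73 37 12 302 248
bis 663 -224 40 73 37 2 306 289
bis 500 -318 40 71 36 2 242 321
choc 541 99 19 70 36 19 261 208
choc 539 -162 19 73 36 68 258 271
shift [-68.7 682.5   6.1] turn [-0.005  0.003 -0.325] at [ 500.8 -317.8  108.6] w 60.2 t 27.88 j1 1.15 j7 1.56 F [-0.3 -0.2 -1.2]
```

{"fn": "play_rows", "kwargs": {"deltas": [[60, [-6, 59, 0], [0, 0, -0.03]], [60, [-12, 118, 0], [0, 0, -0.06]], [60, [-18, 177, 0], [0, 0, -0.09]], [65, [-24, 236, 0], [0, 0, -0.12]], [65, [-30, 295, 0], [0, 0, -0.16]], [65, [-36, 354, 0], [0, 0, -0.2]], [65, [-42, 413, 0], [0, 0, -0.26]], [65, [-48, 472, 0], [0, 0, -0.32]]]}}

```text
clock: 28.88
tcp_pos: [0.5119, 0.1577, 0.106]
orientation: [-0.621, 3.078, -0.008]
contact_force: [0.7, 0.2, 0.2]
grip_width: 0.065
```

```bash
python3 -c "
from h import *
go(517,368,45,23)"
```

```text
shift [-86.2 192.2  60. ] turn [-0.005  0.001 -0.003] at [511.9 157.7 106. ] w 65.0 t 28.88 j1 0.38 j7 0.94 F [0.7 0.2 0.2]
```

{"fn": "play_rows", "kwargs": {"deltas": [[65, [-24, 53, 0], [0, 0, 0]], [65, [-48, 106, 0], [0, 0, 0]], [65, [-72, 160, 10], [0, 0, 0]], [65, [-86.2, 192.2, 30], [0, 0, 0]], [65, [-86.2, 192.2, 60], [0, 0, 0]], [65, [-86.2, 192.2, 60], [0, 0, 0]], [65, [-86.2, 192.2, 60], [0, 0, 0]]]}}

```text
clock: 29.75
tcp_pos: [0.5172, 0.3675, 0.0453]
orientation: [-0.62, 3.078, -0.008]
contact_force: [-0.1, 0.9, -0.0]
grip_width: 0.0649
```

{"fn": "play_rows", "kwargs": {"deltas": [[65, [0, 0, 20], [0, 0, 0]], [65, [0, 0, 41], [0, 0, 0]], [65, [0, 0, 41], [0, 0, 0]], [30, [0, 0, 41], [0, 0, 0]], [30, [0, 0, 41], [0, 0, 0]], [30, [0, 0, 41], [0, 0, 0]], [30, [0, 0, 0], [0, 0, 0]], [30, [0, 0, -40], [0, 0, 0]]]}}

```text
clock: 30.75
tcp_pos: [0.5168, 0.3676, 0.0862]
orientation: [-0.62, 3.079, -0.008]
contact_force: [1.1, -0.3, 0.1]
grip_width: 0.0372
```

```bash
python3 -c "
from h import *
go(662,72,50,-2)"
```

```text
shift [ -19.3 -328.5   38. ] turn [-0.005  0.001  0.433] at [516.8 367.6  86.2] w 37.2 t 30.75 j1 -0.06 j7 0.67 F [ 1.1 -0.3  0.1]
```

{"fn": "play_rows", "kwargs": {"deltas": [[30, [23, -55, -10], [0, 0, 0.06]], [30, [47, -110, -10], [0, 0, 0.12]], [30, [70, -166, -10], [0, 0, 0.18]], [30, [94, -221, -10], [0, 0, 0.25]], [30, [93, -270, -10], [0, 0, 0.33]], [30, [47, -301, -10], [0, 0, 0.43]], [30, [-10, -324, 0], [0, 0, 0.43]], [30, [-19.3, -328.5, 25], [0, 0, 0.43]]]}}

```text
clock: 31.75
tcp_pos: [0.6668, 0.0716, 0.064]
orientation: [0.056, 3.134, -0.006]
contact_force: [0.3, 0.6, -2.1]
grip_width: 0.037
```

```bash
python3 -c "
from h import *
go(662,72,9,-2)"
```

```text
shift [ 5.2  0.4 55. ] turn [-0.004  0.008 -0.001] at [666.8  71.6  64. ] w 37.0 t 31.75 j1 0.36 j7 0.80 F [ 0.3  0.6 -2.1]
```

{"fn": "play_rows", "kwargs": {"deltas": [[30, [5, 0.4, 25], [0, 0, 0]], [30, [5, 0.4, 45], [0, 0, 0]], [30, [5, 0.4, 55], [0, 0, 0]], [30, [5, 0.4, 55], [0, 0, 0]], [54, [5, 0.4, 55], [0, 0, 0]], [54, [5, 0.4, 55], [0, 0, 0]], [54, [5, 0.4, 20], [0, 0, 0]], [60, [5, 0.4, -30], [0, 0, 0]]]}}

```text
clock: 32.75
tcp_pos: [0.6606, 0.0718, 0.0936]
orientation: [0.056, 3.136, -0.006]
contact_force: [0.7, 0.3, 1.2]
grip_width: 0.06
```

```bash
python3 -c "
from h import *
for n in('top','side'): show(e for e in find(n,['bis','choc']) if 60<e[4]<80 and e[5]>28 and e[3]<50)
go(541,105,45,18)"
```

```text
bis 661 -219 42 70 35 1 358 190
bis 611 -237 10 75 31 -79 363 209
choc 542 109 21 72 37 17 253 230
choc 430 108 21 73 36 -25 252 266
bis 662 71 24 70 34 -3 299 213
bis 662 -223 40 73 39 2 307 289
bis 504 -318 40 63 37 4 247 322
choc 431 99 19 73 32 -23 227 209
choc 542 98 19 69 35 18 261 208
choc 538 -161 20 73 36 69 259 271
shift [125.8  26.5  53. ] turn [-0.004  0.016 -0.35 ] at [664.9  74.1 100.1] w 60.1 t 32.85 j1 0.38 j7 0.82 F [0.1 1.  0.1]
```

{"fn": "play_rows", "kwargs": {"deltas": [[65, [42, 9, 0], [0, 0, -0.15]], [65, [84, 18, 0], [0, 0, -0.3]], [65, [125.8, 26.5, 20], [0, 0.01, -0.35]], [65, [125.8, 26.5, 40], [0, 0.01, -0.35]], [65, [125.8, 26.5, 53], [0, 0.01, -0.35]], [65, [125.8, 26.5, 53], [0, 0.01, -0.35]], [65, [125.8, 26.5, 53], [0, 0.01, -0.35]]]}}

```text
clock: 33.72
tcp_pos: [0.5421, 0.1052, 0.0453]
orientation: [-0.489, 3.096, -0.005]
contact_force: [0.2, 0.2, 0.8]
grip_width: 0.0652
```

{"fn": "play_rows", "kwargs": {"deltas": [[65, [0, 0, 20], [0, 0, 0]], [65, [0, 0, 40], [0, 0, 0]], [65, [0, 0, 40], [0, 0, 0]], [30, [0, 0, 40], [0, 0, 0]], [30, [0, 0, 40], [0, 0, 0]], [30, [0, 0, 40], [0, 0, 0]], [30, [0, 0, 0], [0, 0, 0]], [30, [0, 0, -50], [0, 0, 0]]]}}

```text
clock: 34.72
tcp_pos: [0.5409, 0.105, 0.0957]
orientation: [-0.489, 3.098, -0.005]
contact_force: [1.1, -1.0, -0.0]
grip_width: 0.0368
```

```bash
python3 -c "
from h import *
go(661,-72,80,11)"
```

```text
shift [ -59.6 -205.3   16.7] turn [-0.004  0.005  0.121] at [540.9 105.   95.7] w 36.8 t 34.73 j1 0.45 j7 0.98 F [ 1.1 -1.  -0. ]
```

{"fn": "play_rows", "kwargs": {"deltas": [[30, [-15, -53, -5], [0, 0, 0.06]], [30, [-30, -106, -5], [0, 0, 0.12]], [30, [-45, -160, -5], [0, 0, 0.12]], [30, [-59.6, -205.3, 0], [0, 0, 0.12]], [30, [-59.6, -205.3, 10], [0, 0, 0.12]], [30, [-59.6, -205.3, 17], [0, 0, 0.12]], [30, [-59.6, -205.3, 17], [0, 0, 0.12]]]}}

```text
clock: 35.6
tcp_pos: [0.6599, -0.0703, 0.0793]
orientation: [-0.307, 3.123, -0.003]
contact_force: [0.5, 0.4, 0.5]
grip_width: 0.0371
```

```bash
python3 -c "
from h import *
go(661,-72,45.5,11)"
```

```text
shift [-0.6 -1.8 33.8] turn [-0.003  0.003  0.004] at [659.9 -70.3  79.3] w 37.1 t 35.60 j1 0.62 j7 1.23 F [0.5 0.4 0.5]
```

{"fn": "play_rows", "kwargs": {"deltas": [[30, [-0.6, -1.8, 15], [0, 0, 0]], [30, [-0.6, -1.8, 27], [0, 0, 0]], [30, [-0.6, -1.8, 34], [0, 0, 0]], [30, [-0.6, -1.8, 34], [0, 0, 0]], [54, [-0.6, -1.8, 34], [0, 0, 0]], [54, [-0.6, -1.8, 34], [0, 0, 0]], [54, [-0.6, -1.8, 0], [0, 0, 0]], [60, [-0.6, -1.8, -35], [0, 0, 0]]]}}

```text
clock: 36.6
tcp_pos: [0.6604, -0.0719, 0.1144]
orientation: [-0.307, 3.124, -0.003]
contact_force: [0.2, 0.3, 0.3]
grip_width: 0.0601
```

```bash
python3 -c "
from h import *
for n in('top','side'): show(e for e in find(n,['bis','choc']) if 60<e[4]<80 and e[5]>28 and e[3]<70)
go(538,-158,100,68)"
```

```text
bis 662 76 25 72 33 -3 264 191
choc 538 -154 21 73 37 68 337 234
choc 431 108 21 74 37 -22 252 266
choc 432 98 19 71 32 -25 227 209
choc 659 -77 59 73 36 7 301 238
choc 654 -113 7 74 31 9 301 259
choc 540 -162 19 73 35 69 258 271
shift [139.9 -60.7  17.1] turn [-0.008  0.007 -0.991] at [663.2 -71.2 118.3] w 60.1 t 36.70 j1 0.63 j7 1.26 F [1.6 0.8 0.5]
```

{"fn": "play_rows", "kwargs": {"deltas": [[65, [23, -10, 0], [0, 0, -0.17]], [65, [46, -20, 0], [0, 0, -0.34]], [65, [70, -30, 0], [0, 0, -0.51]], [65, [93, -40, 5], [0, 0, -0.68]], [65, [120, -52, 10], [0, 0, -0.85]], [65, [140, -60.7, 30], [0, 0, -0.99]], [65, [140, -60.7, 60], [0, 0, -0.99]], [65, [140, -60.7, 70], [0, 0, -0.99]]]}}

```text
clock: 37.7
tcp_pos: [0.5371, -0.1583, 0.045]
orientation: [-1.752, 2.601, -0.007]
contact_force: [-0.1, 0.2, 0.6]
grip_width: 0.0653
```

```bash
python3 -c "
from h import *
go(538,-158,4,68)"
```

```text
shift [-0.5 -0.5 41. ] turn [-0.007  0.002 -0.001] at [ 537.1 -158.3   45. ] w 65.3 t 37.70 j1 0.97 j7 2.18 F [-0.1  0.2  0.6]
```

{"fn": "play_rows", "kwargs": {"deltas": [[65, [0, 0, 20], [0, 0, 0]], [65, [0, 0, 40], [0, 0, 0]], [65, [0, 0, 40], [0, 0, 0]], [30, [0, 0, 40], [0, 0, 0]], [30, [0, 0, 40], [0, 0, 0]], [30, [0, 0, 40], [0, 0, 0]], [30, [0, 0, 0], [0, 0, 0]], [30, [0, 0, -50], [0, 0, 0]]]}}

```text
clock: 38.7
tcp_pos: [0.5358, -0.1582, 0.0954]
orientation: [-1.752, 2.602, -0.005]
contact_force: [1.1, -0.2, 0.3]
grip_width: 0.037
```

```bash
python3 -c "
from h import *
go(663,-224,80,2)"
```

```text
shift [  13.1 -142.5   16. ] turn [-0.003  0.005  1.151] at [ 535.8 -158.2   95.4] w 37.0 t 38.70 j1 1.02 j7 2.23 F [ 1.1 -0.2  0.3]
```

{"fn": "play_rows", "kwargs": {"deltas": [[30, [2, -23, -5], [0, 0, 0.17]], [30, [4, -46, -5], [0, 0, 0.34]], [30, [6, -69, -5], [0, 0, 0.51]], [30, [9, -92, -5], [0, 0, 0.68]], [30, [11, -116, -5], [0, 0, 0.85]], [30, [13, -142.5, 0], [0, 0, 1.02]], [30, [13, -142.5, 10], [0, 0, 1.15]], [30, [13, -142.5, 16], [0, 0, 1.15]]]}}

```text
clock: 39.7
tcp_pos: [0.6627, -0.2237, 0.0796]
orientation: [-0.058, 3.137, -0.0]
contact_force: [0.4, 1.4, -0.8]
grip_width: 0.0368
```

```bash
python3 -c "
from h import *
go(663,-224,45.5,2)"
```

```text
shift [-0.1 -0.2 34.1] turn [-0.     0.005  0.002] at [ 662.7 -223.7   79.6] w 36.8 t 39.70 j1 0.79 j7 1.34 F [ 0.4  1.4 -0.8]
```

{"fn": "play_rows", "kwargs": {"deltas": [[30, [0, 0, 15], [0, 0, 0]], [30, [0, 0, 27], [0, 0, 0]], [30, [0, 0, 34], [0, 0, 0]], [30, [0, 0, 34], [0, 0, 0]], [54, [0, 0, 34], [0, 0, 0]], [54, [0, 0, 34], [0, 0, 0]], [54, [0, 0, 0], [0, 0, 0]], [60, [0, 0, -35], [0, 0, 0]]]}}

```text
clock: 40.7
tcp_pos: [0.6622, -0.2236, 0.1147]
orientation: [-0.058, 3.138, 0.001]
contact_force: [-0.0, 0.2, 0.8]
grip_width: 0.0601
```

```bash
python3 -c "
from h import *
for n in('top','side'): show(e for e in find(n,['bis','choc']) if 60<e[4]<80 and e[5]>28 and e[3]<70)
go(431,103,100,-23)"
```

```text
bis 662 76 25 71 34 -2 264 191
bis 500 -313 42 72 34 5 384 247
choc 659 -69 59 76 38 11 310 193
choc 431 107 21 73 37 -24 252 266
bis 500 -320 40 73 38 1 242 321
choc 432 98 19 74 34 -24 227 209
choc 663 -228 59 74 37 3 306 279
shift [222.2 335.   16. ] turn [0.001 0.011 0.438] at [ 665.3 -223.5  119. ] w 59.9 t 40.80 j1 0.80 j7 1.36 F [ 0.  -0.8 -0.9]
```

{"fn": "play_rows", "kwargs": {"deltas": [[60, [32, 48, 0], [0, 0, 0.06]], [60, [64, 96, 0], [0, 0, 0.12]], [65, [96, 144, 0], [0, 0, 0.18]], [65, [127, 192, 0], [0, 0, 0.25]], [65, [159, 240, 0], [0, 0, 0.32]], [65, [191, 288, 10], [0, 0, 0.44]], [65, [222.2, 335, 30], [0, 0.01, 0.44]], [65, [222.2, 335, 60], [0, 0.01, 0.44]]]}}

```text
clock: 41.8
tcp_pos: [0.4298, 0.1065, 0.0562]
orientation: [0.617, 3.078, 0.004]
contact_force: [1.5, -1.7, -0.2]
grip_width: 0.0646
```

```bash
python3 -c "
from h import *
go(431,103,4,-23)"
```

```text
shift [-2.3 -3.  52.1] turn [0.003 0.002 0.006] at [429.8 106.5  56.2] w 64.6 t 41.80 j1 0.34 j7 0.20 F [ 1.5 -1.7 -0.2]
```

{"fn": "play_rows", "kwargs": {"deltas": [[65, [-2, -3, 30], [0, 0, 0]], [65, [-2, -3, 51], [0, 0, 0]], [65, [-2, -3, 51], [0, 0, 0]], [30, [-2, -3, 51], [0, 0, 0]], [30, [-2, -3, 51], [0, 0, 0]], [30, [-2, -3, 51], [0, 0, 0]], [30, [-2, -3, 10], [0, 0, 0]], [30, [-2, -3, -40], [0, 0, 0]]]}}

```text
clock: 42.8
tcp_pos: [0.4297, 0.1027, 0.0971]
orientation: [0.617, 3.079, 0.004]
contact_force: [0.9, -0.1, 0.0]
grip_width: 0.037
```

```bash
python3 -c "
from h import *
go(499,-319,80,4)"
```

```text
shift [-226.4 -362.5   16.3] turn [ 0.002  0.001 -0.465] at [429.7 102.7  97.1] w 37.0 t 42.80 j1 0.42 j7 0.30 F [ 0.9 -0.1  0. ]
```

{"fn": "play_rows", "kwargs": {"deltas": [[30, [-30, -48, -5], [0, 0, -0.06]], [30, [-60, -96, -5], [0, 0, -0.12]], [30, [-90, -144, -5], [0, 0, -0.18]], [30, [-120, -193, -5], [0, 0, -0.25]], [30, [-151, -242, -5], [0, 0, -0.32]], [30, [-182, -291, -5], [0, 0, -0.4]], [30, [-213, -340, 0], [0, 0, -0.465]], [30, [-226.4, -362.5, 5], [0, 0, -0.465]]]}}

```text
clock: 43.8
tcp_pos: [0.4984, -0.3238, 0.0912]
orientation: [-0.101, 3.138, 0.001]
contact_force: [0.2, 0.6, -0.7]
grip_width: 0.0369
```

```bash
python3 -c "
from h import *
go(499,-319,46,4)"
```

```text
shift [-0.8  4.7 45.2] turn [ 0.001  0.002 -0.005] at [ 498.4 -323.8   91.2] w 36.9 t 43.80 j1 1.14 j7 1.56 F [ 0.2  0.6 -0.7]
```

{"fn": "play_rows", "kwargs": {"deltas": [[30, [-0.8, 4, 10], [0, 0, 0]], [30, [-0.8, 4, 25], [0, 0, 0]], [30, [-0.8, 4, 37], [0, 0, 0]], [30, [-0.8, 4, 45], [0, 0, 0]], [30, [-0.8, 4, 45], [0, 0, 0]], [54, [-0.8, 4, 45], [0, 0, 0]], [54, [-0.8, 4, 45], [0, 0, 0]], [54, [-0.8, 4, 10], [0, 0, 0]]]}}

```text
clock: 44.8
tcp_pos: [0.497, -0.3192, 0.0793]
orientation: [0.101, -3.138, -0.005]
contact_force: [-0.0, 0.1, 1.6]
grip_width: 0.0542
```

{"fn": "play_rows", "kwargs": {"deltas": [[60, [0, 0, -40], [0, 0, 0]], [60, [0, 0, -80], [0, 0, 0]], [60, [30, -50, -90], [0, 0, 0]], [60, [60, -100, -90], [0, 0, 0]], [60, [70, -150, -90], [0, 0, 0]], [60, [80, -200, -90], [0, 0, 0]], [60, [80, -220, -90], [0, 0, 0]], [60, [80, -220, -90], [0, 0, 0]]]}}

```text
clock: 45.8
tcp_pos: [0.4308, -0.5456, 0.1681]
orientation: [0.097, -3.138, -0.006]
contact_force: [0.1, 0.5, -0.8]
grip_width: 0.0601
```

```bash
python3 -c "
from h import *
for n in('top','side'):
    f=r.grab_frame(n);cv2.imwrite(f'pics/{n}9.png',f[0][:,:,::-1]); show(e for e in find(n,frame=f) if e[4]<140 and e[5]>28 and e[3]<70)
"
```

```text
bis 662 76 25 71 33 -2 264 191
choc 665 194 52 119 55 -54 221 183
choc 659 -69 59 75 38 11 310 193
choc 662 -183 10 126 35 8 349 195
choc 662 -221 59 73 37 1 363 194
choc 639 -396 43 84 84 21 415 201
choc 498 -315 59 75 37 3 394 247
choc 404 -452 15 33 30 -80 434 280
wood 661 -69 10 129 99 11 311 194
wood 663 -221 10 128 101 2 358 195
wood 499 -316 10 129 101 4 389 247
blue 663 75 9 130 99 -3 265 192
bis 662 70 24 70 36 -2 299 213
bis 705 -68 8 91 38 -83 320 246
bis 718 -225 8 101 30 80 325 288
bis 447 -329 7 105 46 -65 227 322
bis 530 -320 6 95 64 -87 255 321
bis 639 -404 49 90 86 85 301 342
choc 660 -75 59 75 37 13 302 239
choc 664 -114 8 89 40 -1 304 258
choc 663 -228 59 73 35 2 306 279
choc 662 -264 7 116 29 1 306 301
choc 499 -323 59 72 36 5 240 311
choc 500 -358 7 122 30 3 242 335
wood 661 -75 37 127 101 11 302 248
wood 663 -226 36 127 103 2 306 289
wood 499 -322 31 127 99 3 242 322
wood 647 -386 41 77 44 -21 302 337
blue 662 69 8 128 103 -3 299 216
```

View pics/top9.png

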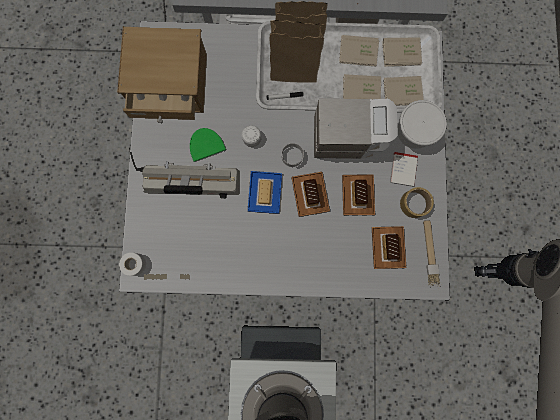

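View pics/side9.png

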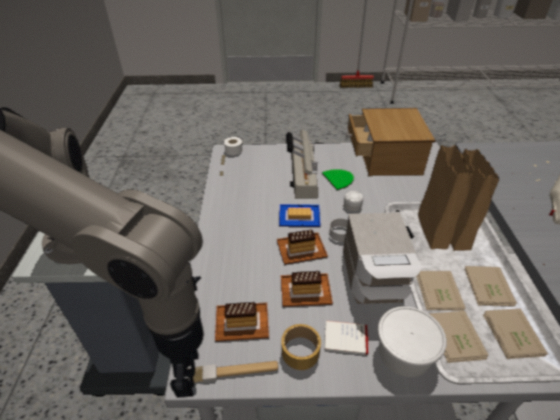

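The final views show all three piles: top view (313,193), (358,193) and (390,245). Each has two biscuits and a chocolate bar, squared up within about 2 mm of the tray centre. One biscuit is on the blue tray at (265,192). The rolls and the cutter haven't moved, and the arm is clear.

```bash
python3 -c "
from bench import r
print(r.hand_in(), r.get_obs()['clock'])"
```

```text
the job is handed in; nothing more can be done
the job is handed in; nothing more can be done
```

I dealt all seven biscuits and handed the job in at about 46 s. Each wooden tray holds two biscuits with a chocolate bar on top, and the one left over is on the blue tray. The first round went down singly on the three wooden trays before any second layer, and the blue tray was filled only after the second round.

- **Final position:** in each camera view, every top bar was within about 2 mm and 3° of its tray's centre and direction. The chocolate tops read 59 mm and the blue-tray biscuit 24–25 mm, 1–3 mm above nominal as all bar heights have.
- **Lower biscuits:** as each was placed, I measured it within about 4 mm of its tray's centre.
- **Bystanders:** the rolls and the ring cutter look unmoved, judged by eye in the last pictures; I did not measure them.
- **Disagreements:** the two cameras differed by about 6 mm in y, so I averaged them. I saw no bar knocked aside and no slackening of the grip. The hand-in gave no verdict.

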